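Pin the mould side guide in its index hole

TASK

The side guide at the chocolate moulding bench is loose on its rail: lift the ball-lock pin out of its parking block by squeezing its red side button, and with the button kept in put the pin down through the bore of the blue carriage until its tip rests lightly on the brass strip below. Draw the carriage gently along with the pin, towards the mould, feeling for the index hole in the strip; when the tip drops in, push the pin fully home so that its collar is flush on the carriage, and only then let go so that the button springs out and the pin locks. Never force the pin, and leave the mould, bowl, jar and spatula where they are.

Things in the scene. Friction and masses are not known exactly. Their poses are not given: they have to be found in the camera images.
- pin_grip (a point): Centre of the black handle of the steel ball-lock pin, which starts upright in the parking block. z: up along the pin; +y: out through the red button. Handle 20 (x) x 24 (y) x 42 mm (z), bottom 23 mm below, top 19 mm above this point. Red button 14 mm wide, 24 tall, centred 1 mm above, stands 6 mm out of the +y face: the grasp across y is 30 mm wide with it out, 25 with it in. Weighs 0.1 kg.
- pin_collar (a point): Centre of the underside of the pin's steel collar (30 mm across, 4 thick), 27 mm below pin_grip, same axes. Below it the shank: 12 mm diameter, 50 mm long, the last 4 mm tapering to 7 mm. Two locking balls, 41 to 46 mm below the collar, stand out to 18 mm across while the button is out and are inside the shank while it is in.
- pin_tip (a point): Centre of the pin's flat tip, 50 mm below the collar's underside, axes as pin_grip.
- button (a joint): How far the pin's red side button is pressed in, m: 0 out (balls out, locked), 0.005 fully in (balls in; takes 8 N).
- block: White parking block, fixed, 60 x 60 x 62 mm high, with a loose 21 mm hole, 56 mm deep, in which the pin hangs by its collar on the block's top. Origin: centre of its underside.
- rail: Fixed guide rail, 90 (x) x 200 mm (y), origin: centre of its underside; +y runs along it towards the mould. Carries the blue carriage and a brass strip, 12 mm thick, top 36 mm above the bench, free below it. The strip has one 14 mm through hole on the rail's centre line; its place along the rail is not measured: from 14 mm on the -y side to 14 mm on the +y side of this origin.
- bore (a point): Centre of the mouth of the vertical 14 mm through bore in the top of the blue carriage, 62 mm above the bench; +y: slide direction, towards the mould. Carriage block 76 (x) x 34 (y) x 24 mm thick, 2 mm above the strip, slides with about 2 N of friction. Two low arms hold a white fence 76 to 88 mm ahead in +y; all this lies 12 mm or more below the mouth.
- carriage (a joint): Place of the carriage along the rail, m: 0 at the stop at the -y end, 0.066 at the stop towards the mould. It starts between 0 and 0.008; the bore is over the index hole (its place is not measured) somewhere between 0.026 and 0.054.
- mould: Clear blue-grey mould with chocolate bars, 275 x 135 x 24 mm, lying beyond the fence; origin at the centre of its underside. Leave it.
- bowl: White bowl, 150 mm across, 70 mm high. Leave it.
- jar: Amber jar with white cap, 70 mm across, 110 mm high. Leave it.
- spatula: Spatula, 200 mm long, lying flat on the bench. Leave it.
Things that resemble listed ones, but are neither listed nor needed, are in the scene too. Leave any orange look-alike of the part that bears pin_grip alone.

How it is judged (in metres and radians):
On the way, in this order (a step that is already met when the one before it is completed fails the run):
1. the pin's shank is in the carriage's bore, at least 12 mm deep, with its button held in (z of pin_tip in the frame of bore below -0.012 m and horizontal distance between pin_tip and bore below 0.005 m and value of joint button above 0.003 m), for 0.1 s.
2. the carriage has been drawn along the rail (past 0.022) and the pin is home, its collar within 3 mm of the carriage, with the button still held in (z of pin_collar in the frame of bore below 0.003 m and horizontal distance between pin_collar and bore below 0.004 m and value of joint carriage above 0.022 m and value of joint button above 0.003 m), for 0.1 s.
At the end, for the whole second after the job is handed in: Pin through bore and index hole: collar within 2 mm of the carriage's top, 3 mm of the bore's axis and 4 degrees of upright; button sprung out to within 1.5 mm; pin released and at rest; carriage drawn over the index hole (joint past 0.022) (z of pin_collar in the frame of bore below 0.002 m and horizontal distance between pin_collar and bore below 0.003 m and angle between the z axis of pin_grip and the z axis of bore, either way round below 0.07 rad and value of joint button below 0.0015 m and value of joint carriage above 0.022 m and linear speed of pin below 0.02 m/s); the robot touches nothing.
It fails at once if the pin is pressed on the rail, strip or carriage with more than 40 N (contact force between pin and rail above 40 N).
It fails at once if the arm or fingers push on the rail or carriage with more than 15 N (contact force between the arm and rail above 15 N).
It fails at once if the mould, bowl, jar or spatula is moved by more than 15 mm (distance of any of mould, bowl, jar, spatula from where it was at the start of the episode above 0.015 m).
It also fails if it takes over 72 s, if anything falls off the work surface, if the arm or the gripper's body presses on something with over 40 N, if the wrist force passes 120 N, or if a joint passes its speed limit or range.

ROBOT

A 6-joint arm with a two-finger parallel gripper is mounted at the origin on the work surface. World frame = base frame: x ahead of the robot, y to its left, z up, the work surface at z = 0. Lengths are in mm, angles in rad, forces in N, time in s.
With the tool pointing down it reaches from about 300 to 775 mm from the base axis. Payload 14.6 kg.
Tool frame: the origin (TCP) lies between the finger pads; the fingertips stand manip.finger_overhang ahead of it and the grasp point (between the pads) lies 2 mm behind it (manip.finger_overhang is the distance from the TCP to the fingertips, in mm); z points along the fingers, y is the direction in which the jaws open and shut (so a half turn about z gives the same grasp; the last joint's range is limited). The gripper opens to 94 mm and grips with 3 to 60 N. Pads are 16 mm wide; open, the fingers measure 119 mm over their backs; the gripper's body (75 mm by 177 mm) begins 78 mm behind the grasp point.
Start: joints at [1.142, 0.3, 1.521, -0, 1.321, -0.067], TCP at [194.674, 514.385, 222.446] pointing down, gripper open.
Joint ranges: [-3.03, 3.03], [-0.79, 2.21], [0.23, 2.52], [-1.04, 4.18], [0, 3.07], [-2.55, 2.55]. Speed limits (rad/s): [2.22, 2.22, 2.57, 3.14, 3.14, 3.14].

INTERFACE

Orientations are given as [roll, pitch, yaw] about the fixed x, y, z axes, in that order (R = Rz(yaw) Ry(pitch) Rx(roll)).
In Python, from cell import manip gives the robot as it stands.
- The arm moves only by the tool drive_tool, never from a script. Its argument "steps" is a list of rows, each an object with "delta_pos": the shift along the world's x, y, z in mm, a list of three; "yaw": the turn about the world's z in rad; "hand": the finger opening in mm, from 0 to 94. A call has 1 to 5 rows; each row shifts and turns the commanded pose from where the row before left it; what a row does not reach is not made up. A row lasts 1/12 s, in which the tool goes at most 41.7 mm and 7.16 degrees, less where a joint would pass 70% of its speed; a pose out of reach is approached as far as the arm can. A call is refused whole if a number of a shift passes 41.7 or a number of a turn 0.125, either way. A call with a gripper value outside its range is refused whole. The fingers move at their own pace and stop on an object; "squeeze" is the grip in N (left out, the last holds). Time passes only in rows, so rows that do not move let the fingers close. It gives the time, the measured TCP pose, the force and the opening at its end, in the units of the state.
- manip.read_state(): the state, without advancing time (a new reading comes with each control period).
- manip.camera(name): name is "scene" or "top"; returns a dict with "frame" (400x640x3 uint8, red, green, blue), "range_z" (400x640 float32, mm along the optical axis (not along the pixel's ray), 0 where there is no reading), "intrinsics" (3x3 intrinsics, pixels), "position" and "attitude" of the camera in the world. Camera axes: x right, y down, z forward; pixel columns grow to the right and rows downward; lengths in mm; the calibration is good to about 2 mm. A picture is of the moment at which its call begins.
- manip.sign_off(): hands the job in, once; it reports no verdict.
The state is a dict: "clock": time; "joints": joint angles; "qd": joint speeds; "effort": joint torques, N m; "eef_pos": TCP position; "eef_rot": TCP orientation; "wrist_force": force on the tool from outside, world axes, zero at the start; "moment": the same for the moment, N m; "finger_gap": finger opening in mm.
Only numpy, scipy, OpenCV 4.12 (cv2) and the standard library are available. Lean on these libraries where they do the work, as an engineer would, in place of code of your own. Each camera call takes 0.05 s, during which the arm holds its last target.

## Working session

There is one attempt and no reset: what is moved stays moved. The work goes in short steps, Python scripts to look and compute and a tool call to move; the robot and the scene stay as the last step left them, time stands still between calls to the robot, and variables do not carry over. Pictures are saved under pics/ and viewed, and the job is handed in when it is done.

Besides the shell and the picture viewer there is one more tool, called after "Call:" as a command line: name --argument value ..., lists and objects as JSON in quotes. drive_tool: Moves the arm, as the interface text tells. Its arguments: {"type":"object","properties":{"steps":{"type":"array"},"squeeze":{"type":"number"}},"required":["steps"]}

```bash
mkdir -p pics; ls; cat > h.py <<'E'
import numpy as np, cv2
from cell import manip
def shot(n,fn):
    c=manip.camera(n); np.savez(f'{n}.npz',**{k:np.array(v) for k,v in c.items()})
    cv2.imwrite('pics/'+fn,cv2.cvtColor(c['frame'],cv2.COLOR_RGB2BGR)); return c
E
python3 - <<'E'
from h import *
for n in('scene','top'):
    c=shot(n,n+'0.png'); print(n,c['intrinsics'],c['position'],c['attitude'])
print(manip.read_state(), manip.finger_overhang)
E
```

```text
pics
scene [[371.17663703   0.         317.74000646]
 [  0.         371.17663703 197.71576666]
 [  0.           0.           1.        ]] [ 890.10316918 -482.93291441  687.87519158] [-2.36849732 -0.01456385  0.66753906]
top [[368.94098947   0.         317.79601897]
 [  0.         368.94098947 197.52476555]
 [  0.           0.           1.        ]] [ 4.47264347e+02 -5.37004009e-01  9.72256801e+02] [-3.00357008 -0.01652917 -1.5911274 ]
{'clock': 0.1, 'joints': array([ 1.14238621e+00,  3.00419479e-01,  1.52154389e+00, -2.18457098e-05,
        1.32072590e+00, -6.66011888e-02]), 'qd': array([-1.84647300e-03, -1.36099604e-03, -2.19208867e-03,  5.49612952e-04,
        1.58282885e-03,  1.86687841e-05]), 'effort': array([-9.26641633e-05, -5.32648659e+01, -3.53284478e+01,  7.09293131e-02,
        2.35448324e-02, -9.51311904e-05]), 'eef_pos': array([194.59200741, 514.17411377, 221.93037521]), 'eef_rot': array([-3.14049706e+00, -5.18684522e-05,  2.77978911e+00]), 'wrist_force': array([-0.80810414, -0.23895173, -0.54856385]), 'moment': array([ 0.02035609,  0.05486646, -0.00842005]), 'finger_gap': 93.86597303857944} 17.0
```

View pics/scene0.png

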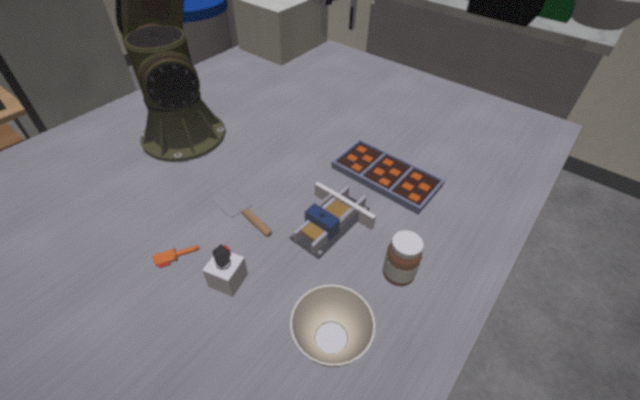

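View pics/top0.png

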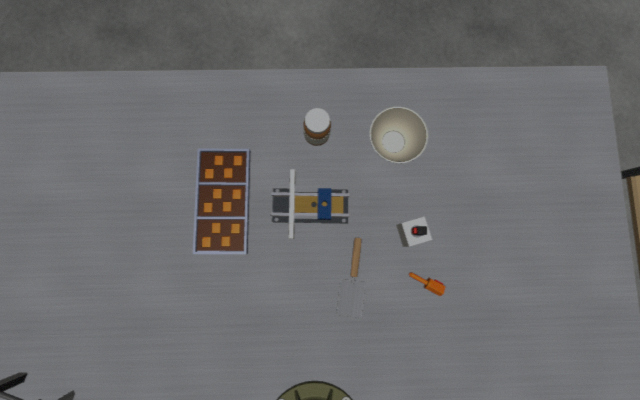

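The top view shows the white block with the black/red pin at about (418,231). The orange look-alike lies flat at (428,284), the rail is centred near (310,205), and the blue carriage is at (324,204). I'll enlarge these and measure them.

```bash
cat >> h.py <<'E'
from scipy.spatial.transform import Rotation as Ro
def load(n): 
    return dict(np.load(f'{n}.npz'))
def RT(c): return Ro.from_euler('xyz',c['attitude']).as_matrix()
def ray(c,u,v,z):
    K=c['intrinsics'];d=RT(c)@np.array([(u-K[0,2])/K[0,0],(v-K[1,2])/K[1,1],1.]);p=c['position']
    return p+d*(z-p[2])/d[2]
def proj(c,P):
    q=RT(c).T@(np.asarray(P,float)-c['position']);q=c['intrinsics']@q;return q[:2]/q[2]
def cloud(c):
    K=c['intrinsics'];Z=c['range_z'];h,w=Z.shape;u,v=np.meshgrid(np.arange(w),np.arange(h))
    P=np.stack([(u-K[0,2])/K[0,0]*Z,(v-K[1,2])/K[1,1]*Z,Z],-1)@RT(c).T+c['position'];P[Z==0]=np.nan;return P
E
python3 - <<'E'
from h import *
t=cv2.imread('pics/top0.png');s=cv2.imread('pics/scene0.png')
a=cv2.resize(t[160:250,265:355],(400,400),interpolation=cv2.INTER_CUBIC)
b=cv2.resize(t[205:255,395:445],(400,400),interpolation=cv2.INTER_CUBIC)
cv2.imwrite('pics/crop1.png',np.hstack([a,b]))
a=cv2.resize(s[235:305,190:260],(400,400),interpolation=cv2.INTER_CUBIC)
b=cv2.resize(s[175:265,285:375],(400,400),interpolation=cv2.INTER_CUBIC)
cv2.imwrite('pics/crop2.png',np.hstack([a,b]))
c=load('top')
for u,v,z in [(418,231,104),(324,204,62),(310,205,24),(220,200,0)]: print(ray(c,u,v,z))
E
```

```text
[ 483.65816819 -251.92195789  104.        ]
[556.86347138 -33.24350683  62.        ]
[559.49809315   1.6779065   24.        ]
[580.03600242 239.61869558   0.        ]
```

View pics/crop1.png

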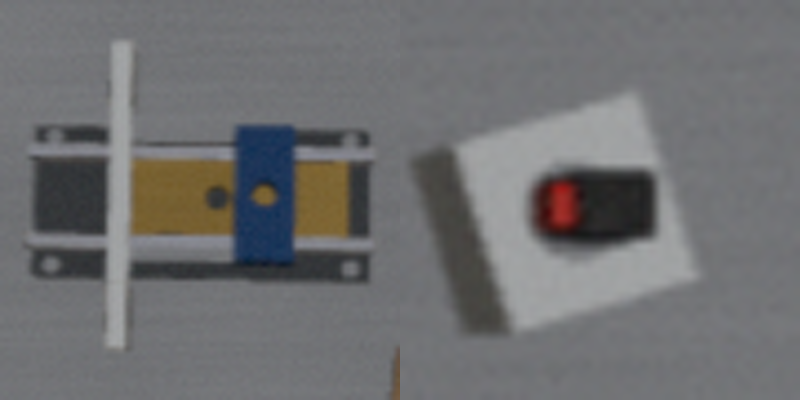

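View pics/crop2.png

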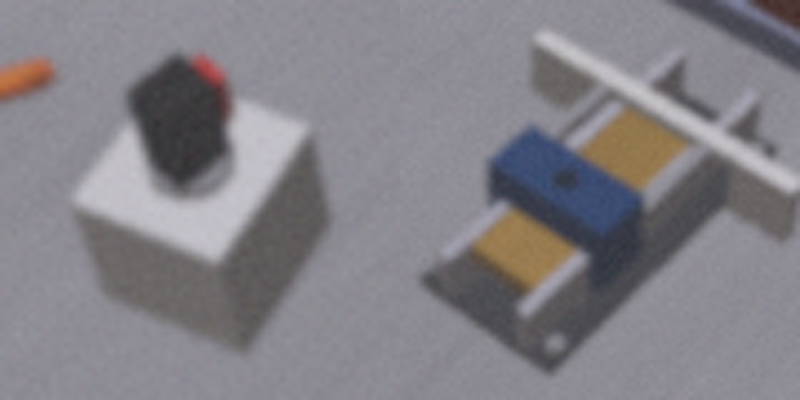

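The pin with the black handle and red button at top (421,231) stands in the white block, so it fits. The orange one at (428,284) lies on the bench and is the decoy. Next I'll measure the details.

```bash
python3 - <<'E'
from h import *
np.set_printoptions(precision=1,suppress=True)
for n,roi in(('top',(205,255,395,445)),('scene',(235,305,190,260))):
    c=load(n);P=cloud(c);f=c['frame'].astype(int);r0,r1,c0,c1=roi
    m=np.zeros(f.shape[:2],bool);m[r0:r1,c0:c1]=1
    R,G,B=f[...,0],f[...,1],f[...,2]
    dark=m&(f.max(-1)<70)&(P[...,2]>68); red=m&(R>90)&(R>1.8*G)&(P[...,2]>68)&(B<80)
    for nm,k in(('dark',dark),('red',red)):
        v,u=np.nonzero(k); print(n,nm,len(u),u.min(),u.max(),v.min(),v.max(),u.mean(),v.mean()); 
        p=P[k];print('  z',np.percentile(p[:,2],[0,10,50,90,100]),'mean',p.mean(0))
        if nm=='dark':
            tp=k&(P[...,2]>103); v,u=np.nonzero(tp)
            if len(u)>5:
                rc=cv2.minAreaRect(np.stack([u,v],1).astype(np.float32));print('  top rect',rc, P[tp].mean(0));
                rc=cv2.minAreaRect(P[tp][:,:2].astype(np.float32));print('  xy',rc)
    blk=m&(abs(P[...,2]-62)<4)&(f.min(-1)>110); v,u=np.nonzero(blk)
    h=cv2.convexHull(P[blk][:,:2].astype(np.float32));print('block',cv2.minAreaRect(h))
c=load('top');P=cloud(c);f=c['frame'].astype(int)
b=(f[...,2]>f[...,0]+40)&(f[...,2]>70);b[:150]=0;b[250:]=0;b[:,:265]=0;b[:,360:]=0
v,u=np.nonzero(b);print('blue',cv2.minAreaRect(np.stack([u,v],1).astype(np.float32)),np.median(P[b],0))
print(ray(c,u.mean(),v.mean(),62))
rc=cv2.minAreaRect(np.stack([u,v],1).astype(np.float32))
for q in cv2.boxPoints(rc):print(q,ray(c,q[0],q[1],62))
# bore blob: non-blue inside
for nm,(u0,u1,v0,v1),z in(('bore',(319,330,199,209),62),('hole',(309,318,200,209),36)):
    print(nm); print(f[v0:v1,u0:u1,0]); print(f[v0:v1,u0:u1,2])
# strip
br=(f[...,0]>f[...,2]+50)&(f[...,0]>90);br[:190]=0;br[220:]=0;br[:,:285]=0;br[:,355:]=0
v,u=np.nonzero(br);print('brass',u.min(),u.max(),v.min(),v.max(),v.mean(),np.median(P[br],0))
E
```

```text
top dark 89 412 426 226 234 420.35955056179773 230.53932584269663
  z [ 76.4 102.9 107.  109.1 110.9] mean [ 484.6 -257.1  105.4]
  top rect ((421.0, 230.0), (8.0, 10.0), 90.0) [ 484.8 -258.5  107.3]
  xy ((485.3033142089844, -258.7805480957031), (23.49971580505371, 18.757373809814453), 86.27481842041016)
top red 15 414 416 228 232 415.0 230.0
  z [ 98.3  99.5 101.9 103.1 104.1] mean [ 486.3 -245.7  101.5]
block ((485.6435852050781, -259.39617919921875), (59.889347076416016, 60.47666549682617), 14.925902366638184)
scene dark 205 214 228 246 266 221.13170731707316 255.7609756097561
  z [ 71.4  79.3 100.1 109.3 111.9] mean [ 492.5 -264.2   97.3]
  top rect ((219.50001525878906, 251.49998474121094), (8.485280990600586, 11.31370735168457), 45.0) [ 489.7 -263.9  108.1]
  xy ((488.3070373535156, -262.9912109375), (21.141063690185547, 16.093664169311523), 88.51393127441406)
scene red 8 224 228 246 249 226.0 247.5
  z [101.  101.4 103.9 109.3 109.7] mean [ 489.9 -248.   104.6]
block ((485.85174560546875, -261.6842956542969), (61.804073333740234, 61.383426666259766), 16.110919952392578)
blue 
[... 1017 characters left out ...]
8 86 88 83 89 88]]
hole
[[116 116 116 117 116 115 115 115  89]
 [118 118 118 114 106 101 109 113  90]
 [118 118 107  80  62  65  83 105  89]
 [122 117  89  63  54  53  61  83  75]
 [119 116  83  58  52  50  55  74  65]
 [117 112  89  61  48  49  58  83  69]
 [116 118 103  73  56  62  79 103  75]
 [114 118 114 110 102 106 107 112  82]
 [119 120 117 118 117 118 118 118  79]]
[[45 46 43 49 44 49 45 51 63]
 [49 50 48 47 46 42 45 50 65]
 [47 49 46 37 38 42 38 46 62]
 [54 51 46 53 56 57 50 47 61]
 [49 51 52 57 54 56 54 51 63]
 [48 47 50 57 51 55 54 51 61]
 [48 52 53 50 51 55 52 50 59]
 [47 52 48 50 48 49 44 51 63]
 [51 50 47 46 49 51 49 53 61]]
brass 295 342 196 212 203.9825918762089 [nan nan nan]
```

```bash
python3 - <<'E'
from h import *
np.set_printoptions(precision=2,suppress=True)
c=load('top');P=cloud(c);f=c['frame'].astype(float)
def cen(w,u0,v0): 
    v,u=np.mgrid[:w.shape[0],:w.shape[1]]; return (w*u).sum()/w.sum()+u0,(w*v).sum()/w.sum()+v0
w=np.clip(87-f[199:209,319:330,2],0,None);w[w<6]=0;a=cen(w,319,199);print('bore',a,ray(c,*a,62))
w=np.clip(117-f[200:209,309:317,0],0,None);w[w<6]=0;w[:,-1]=0;a=cen(w,309,200);print('hole',a,ray(c,*a,36))
# rail light edges: whole rail body cloud
m=(P[...,2]>30)&(P[...,2]<75);m[:185]=0;m[225:]=0;m[:,:265]=0;m[:,355:]=0
print('z med blue',np.nanmedian(P[195:212,319:323].reshape(-1,3),0),np.nanmedian(P[198:210,300:308].reshape(-1,3),0))
# fence line
fe=(f.min(-1)>120);fe[:160]=0;fe[245:]=0;fe[:,:286]=0;fe[:,298:]=0
v,u=np.nonzero(fe);print(u.min(),u.max(),v.min(),v.max(),np.polyfit(v,u,1))
for vv in(172,237): print(ray(c,np.polyval(np.polyfit(v,u,1),vv),vv,48))
# same in scene: blue centre top, bore
s=load('scene');g=s['frame'].astype(int)
t=cv2.imread('pics/scene0.png')
for p in [(557,-34,62),(485.7,-260,108)]: print(proj(s,p),proj(c,p))
print(g[210:222,315:332,2])
E
```

```text
bore (np.float64(324.10659898477155), np.float64(202.7766497461929)) [559.92 -33.58  62.  ]
hole (np.float64(313.2916030534351), np.float64(204.06641221374045)) [560.32  -6.8   36.  ]
z med blue [559.99 -25.43  61.57] [562.2   18.18  35.65]
286 297 169 238 [ -0.02 296.44]
[642.24  45.6   48.  ]
[477.36  51.38  48.  ]
[320.93 214.21] [324.3  203.94]
[219.48 249.24] [421.86 229.98]
[[115 118 111 115 116 116 115 116 121 111 106  98  91  85  77  77  77]
 [114 117 115 113 116 110 112 112 114 111 110 109 103  95  86  83  79]
 [112 116 116 112 112 110 108 105 103 110 113 109 112 106 100  96  82]
 [112 116 112 112 106  95  91  89  92  94 104 110 113 112 108 105  99]
 [112 115 114 112  97  86  72  77  74  89 103 109 112 113 115 111 104]
 [114 115 109 111  93  76  71  70  75  83  99 106 110 115 109 108 108]
 [115 117 110 114  97  87  79  75  82  86 103 109 113 113 110 110 111]
 [102 111 110 114 105  99  97  93  94 102 109 111 114 117 115 112 111]
 [ 92  99 109 111 113 107 110 105 108 113 113 113 114 115 114 115 110]
 [ 80  85  89 106 109 108 116 111 112 113 118 113 114 114 112 112 113]
 [ 73  76  80  89  99 107 107 115 113 114 114 116 115 114 119 110 113]
 [ 73  74  76  79  81  93  98 108 112 116 112 115 113 112 111 114 113]]
```

Call:
drive_tool --steps '[{"delta_pos": [21,-32,0],"yaw": 0.03,"hand": 94},{"delta_pos": [21,-32,0],"yaw": 0.03,"hand": 94},{"delta_pos": [21,-32,0],"yaw": 0.03,"hand": 94},{"delta_pos": [21,-32,0],"yaw": 0.03,"hand": 94},{"delta_pos": [21,-32,0],"yaw": 0.03,"hand": 94}]' --squeeze 25

```text
clock: 0.52
eef_pos: [300.1, 352.7, 222.3]
eef_rot: [-3.141, -0.0, 2.932]
wrist_force: [1.1, 0.8, 1.0]
finger_gap: 93.9
```

Call:
drive_tool --steps '[{"delta_pos": [21,-32,0],"yaw": 0.03,"hand": 94},{"delta_pos": [21,-32,0],"yaw": 0.03,"hand": 94},{"delta_pos": [21,-32,0],"yaw": 0.03,"hand": 94},{"delta_pos": [21,-32,0],"yaw": 0.03,"hand": 94},{"delta_pos": [21,-32,0],"yaw": 0.03,"hand": 94}]'

```text
clock: 0.93
eef_pos: [405.2, 192.6, 222.4]
eef_rot: [3.142, -0.0, 3.081]
wrist_force: [0.5, 0.3, -0.2]
finger_gap: 93.9
```

Call:
drive_tool --steps '[{"delta_pos": [21,-32,0],"yaw": 0.03,"hand": 94},{"delta_pos": [21,-32,0],"yaw": 0.03,"hand": 94},{"delta_pos": [3,-36,0],"yaw": 0,"hand": 94},{"delta_pos": [3,-36,0],"yaw": 0,"hand": 94},{"delta_pos": [3,-36,0],"yaw": 0,"hand": 94}]'

```text
clock: 1.35
eef_pos: [455.5, 20.6, 222.1]
eef_rot: [3.142, -0.001, 3.14]
wrist_force: [0.1, 0.1, 0.7]
finger_gap: 94.4
```

Call:
drive_tool --steps '[{"delta_pos": [3,-36,0],"yaw": 0,"hand": 94},{"delta_pos": [3,-36,0],"yaw": 0,"hand": 94},{"delta_pos": [3,-36,0],"yaw": 0,"hand": 94},{"delta_pos": [3,-36,0],"yaw": 0,"hand": 94},{"delta_pos": [3,-36,0],"yaw": 0,"hand": 94}]'

```text
clock: 1.77
eef_pos: [470.3, -159.4, 222.3]
eef_rot: [3.141, -0.0, 3.14]
wrist_force: [0.6, 0.6, 0.1]
finger_gap: 94.1
```

Call:
drive_tool --steps '[{"delta_pos": [5,-33,0],"yaw": -0.05,"hand": 94},{"delta_pos": [5,-33,0],"yaw": 0,"hand": 94},{"delta_pos": [5.5,-32.5,-30],"yaw": 0,"hand": 70},{"delta_pos": [0,0,-35],"yaw": 0,"hand": 60},{"delta_pos": [0,0,-20],"yaw": 0,"hand": 60}]'

```text
clock: 2.18
eef_pos: [484.5, -254.9, 135.7]
eef_rot: [3.14, -0.003, 3.088]
wrist_force: [-0.2, 0.1, -0.8]
finger_gap: 77.3
```

```bash
python3 - <<'E'
from h import *
t=shot('top','top1.png')['frame'][200:260,390:450];s=shot('scene','scene1.png')['frame'][200:300,170:270]
z=lambda a:cv2.resize(a[...,::-1],(400,400),interpolation=cv2.INTER_CUBIC)
cv2.imwrite('pics/c1.png',np.hstack([z(t),z(s)]));print(manip.read_state()['eef_pos'])
E
```

```text
[ 484.18206673 -253.4038294   135.80104859]
```

View pics/c1.png

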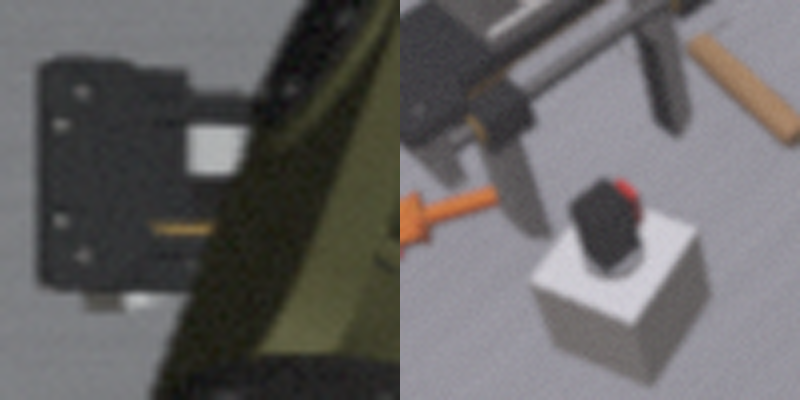

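The fingers straddle the pin: left finger tip at about crop (540,235), right at (680,130). I'll correct by a few millimetres and go down.

Call:
drive_tool --steps '[{"delta_pos": [1.5,-3.6,-10],"yaw": 0,"hand": 60},{"delta_pos": [0,0,-18],"yaw": 0,"hand": 60},{"delta_pos": [0,0,-13],"yaw": 0,"hand": 55},{"delta_pos": [0,0,-5],"yaw": 0,"hand": 50},{"delta_pos": [0,0,0],"yaw": 0,"hand": 45}]'

```text
clock: 2.7
eef_pos: [487.5, -257.5, 93.5]
eef_rot: [-3.142, 0.0, 3.09]
wrist_force: [0.3, 0.3, -0.7]
finger_gap: 47.3
```

```bash
python3 - <<'E'
from h import *
s=shot('scene','scene2.png')['frame'][200:300,170:270]
z=lambda a:cv2.resize(a[...,::-1],(600,600),interpolation=cv2.INTER_CUBIC)
cv2.imwrite('pics/c2.png',z(s));print(manip.read_state()['eef_pos'])
E
```

```text
[ 487.79402965 -257.74079912   94.29425465]
```

View pics/c2.png

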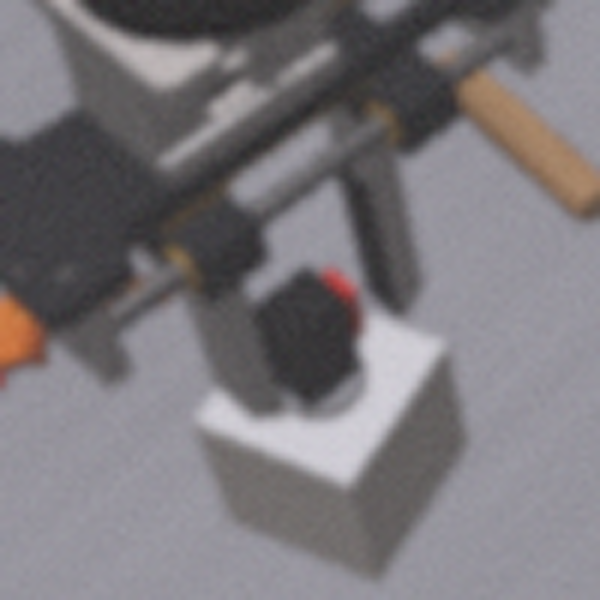

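Call:
drive_tool --steps '[{"delta_pos": [-1.5,0,-4.5],"yaw": 0,"hand": 40},{"delta_pos": [0,0,0],"yaw": 0,"hand": 35},{"delta_pos": [0,0,0],"yaw": 0,"hand": 28},{"delta_pos": [0,0,0],"yaw": 0,"hand": 20},{"delta_pos": [0,0,0],"yaw": 0,"hand": 10}]' --squeeze 25

```text
clock: 3.17
eef_pos: [486.0, -257.8, 89.4]
eef_rot: [-3.141, 0.001, 3.09]
wrist_force: [0.1, -0.9, 3.0]
finger_gap: 24.7
```

Call:
drive_tool --steps '[{"delta_pos": [0,0,0],"yaw": 0,"hand": 10},{"delta_pos": [0,0,0],"yaw": 0,"hand": 10},{"delta_pos": [0,0,0],"yaw": 0,"hand": 10}]'

```text
clock: 3.42
eef_pos: [486.0, -257.8, 89.4]
eef_rot: [-3.141, 0.001, 3.09]
wrist_force: [-0.6, -0.8, 6.0]
finger_gap: 24.6
```

The gap of 24.6 mm means the button is in. I'll lift, first gently.

Call:
drive_tool --steps '[{"delta_pos": [0,0,3],"yaw": 0,"hand": 10},{"delta_pos": [0,0,5],"yaw": 0,"hand": 10},{"delta_pos": [0,0,10],"yaw": 0,"hand": 10},{"delta_pos": [0,0,15],"yaw": 0,"hand": 10},{"delta_pos": [0,0,15],"yaw": 0,"hand": 10}]'

```text
clock: 3.83
eef_pos: [485.7, -257.4, 137.9]
eef_rot: [3.141, -0.0, 3.09]
wrist_force: [0.0, 0.8, -1.8]
finger_gap: 24.7
```

Call:
drive_tool --steps '[{"delta_pos": [0,0,20],"yaw": 0,"hand": 10},{"delta_pos": [0,0,20],"yaw": 0,"hand": 10},{"delta_pos": [10,25,0],"yaw": 0,"hand": 10},{"delta_pos": [10,25,0],"yaw": 0,"hand": 10},{"delta_pos": [10,25,0],"yaw": 0,"hand": 10}]'

```text
clock: 4.25
eef_pos: [516.0, -181.8, 178.0]
eef_rot: [-3.141, 0.001, 3.089]
wrist_force: [0.2, -1.1, -1.5]
finger_gap: 25.0
```

```bash
python3 - <<'E'
from h import *
s=shot('scene','scene3.png')
print(manip.read_state()['eef_pos'],manip.read_state()['wrist_force'])
E
```

```text
[ 517.36358806 -178.0049111   177.86584857] [ 2.02856025  3.16430683 -1.54462063]
```

View pics/scene3.png

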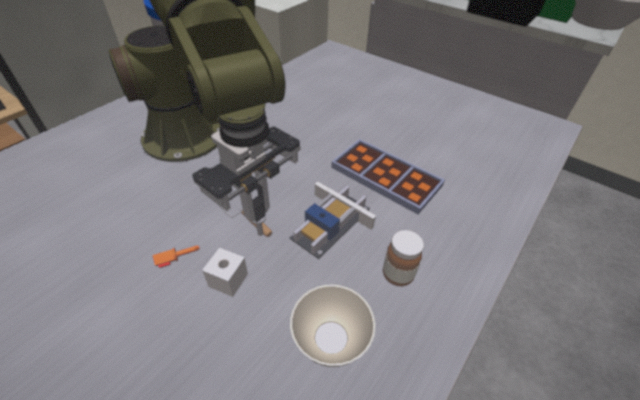

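Call:
drive_tool --steps '[{"delta_pos": [7,24,0],"yaw": 0,"hand": 10},{"delta_pos": [7,24,0],"yaw": 0,"hand": 10},{"delta_pos": [7,24,0],"yaw": 0,"hand": 10},{"delta_pos": [7,24,0],"yaw": 0,"hand": 10},{"delta_pos": [7,24,-5],"yaw": 0,"hand": 10}]'

```text
clock: 4.72
eef_pos: [551.4, -61.4, 173.4]
eef_rot: [-3.141, 0.002, 3.09]
wrist_force: [0.4, -0.5, -1.3]
finger_gap: 25.1
```

Call:
drive_tool --steps '[{"delta_pos": [7,15,-5],"yaw": 0,"hand": 10},{"delta_pos": [1,9,-5],"yaw": 0,"hand": 10},{"delta_pos": [0,0,0],"yaw": 0,"hand": 10},{"delta_pos": [0,0,0],"yaw": 0,"hand": 10}]'

```text
clock: 5.05
eef_pos: [558.5, -38.8, 162.0]
eef_rot: [-3.141, -0.001, 3.09]
wrist_force: [-0.0, 0.3, -1.6]
finger_gap: 24.7
```

```bash
python3 - <<'E'
from h import *
s=shot('scene','scene4.png')['frame'];t=shot('top','top4.png')['frame']
z=lambda a:cv2.resize(a[...,::-1],(400,400),interpolation=cv2.INTER_CUBIC)
cv2.imwrite('pics/c4.png',np.hstack([z(s[150:230,275:355]),z(t[160:250,265:355])]))
x=manip.read_state();print(x['eef_pos'],x['eef_rot'],x['wrist_force'])
E
```

```text
[558.66521313 -39.54030943 162.3495551 ] [-3.14140983e+00  3.26466206e-04  3.08899034e+00] [-0.64886738  0.31166729 -1.49975145]
```

View pics/c4.png

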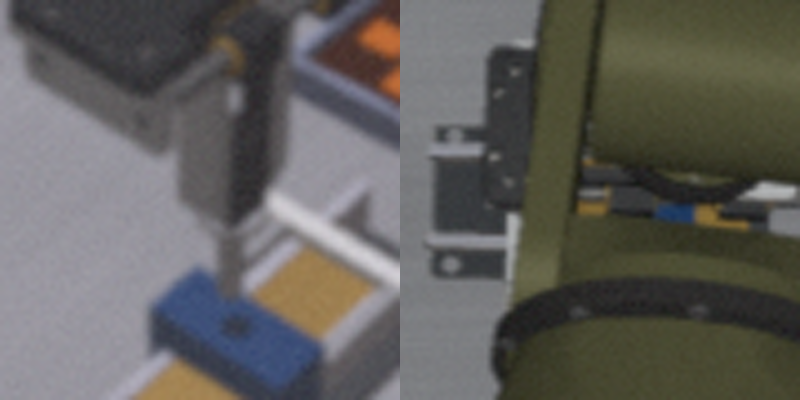

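```bash
python3 - <<'E'
from h import *
np.set_printoptions(precision=1,suppress=True)
s=load('scene');g=s['frame'].astype(float)
print('bore ray',ray(s,322.1,215.1,62))
for z in(83,85,87): print(z,proj(s,(558.2,-40,z)))
print(g[196:214,312:332,:].mean(-1).astype(int))
E
```

```text
bore ray [560.7 -34.5  62. ]
83 [319.9 209.7]
85 [319.9 209.1]
87 [319.9 208.5]
[[145 150 146 140 133 120 115 109 102  99 110 115 118 121 121 136 145 142
  130 114]
 [152 150 148 146 141 128 114 103 100  94  96 102 115 130 137 145 141 130
  112 115]
 [149 152 151 151 149 138 117  96  88  86  91 103 124 141 146 139 131 116
  121 137]
 [152 147 150 153 150 141 121  98  93  89  87 107 132 143 142 129 117 127
  141 162]
 [149 151 150 153 154 145 118  97  87  84  91 107 130 133 122 113 122 147
  161 170]
 [148 147 151 151 151 142 122  96  88  85  90  98 114 115 114 129 144 164
  172 166]
 [150 146 142 143 148 143 119 100  89  87  87  90 102 108 127 146 165 173
  166 153]
 [145 132 122 127 134 137 120 101  90  87  90  87 107 127 152 168 169 167
  150 136]
 [128 114 103 107 117 120 108  94  87  84  89 104 131 158 169 173 170 150
  133 125]
 [105  94  89  90  97 104  95  93  86  90  93 123 150 170 175 168 152 134
  120 123]
 [ 95  89  85  89  88  89  93  86  88  90  96 126 157 168 161 150 132 122
  117 119]
 [ 89  84  83  81  86  85  87  85  90  89  98 123 149 159 141 130 121 121
  117 120]
 [ 84  87  88  83  86  86  88  89  90  89  94 115 131 131 129 120 120 117
  118 118]
 [ 84  90  89  90  86  85  88  89  86  86  88 102 111 112 117 117 114 121
  123 122]
 [ 89  85  90  86  90  87  86  92  83  86  88  89  99 101 106 115 120 120
  121 118]
 [ 87  88  85  88  88  86  90  89  87  87  87  85  85  90  97 106 109 113
  114 118]
 [ 90  88  87  86  88  88  85  87  86  80  81  85  86  86  89  92  98 105
  113 116]
 [ 88  86  85  88  86  83  88  80  80  73  68  76  77  81  83  89  92  93
   96 107]]
```

```bash
python3 - <<'E'
from h import *
np.set_printoptions(precision=1,suppress=True)
s=load('scene');P=cloud(s);g=s['frame'].astype(float)
for r in range(190,214): print(r,P[r,319:323].reshape(-1,3)[:, :].round(0).tolist())
f=s['frame'].astype(int);b=(f[...,2]>f[...,0]+40);b[:200]=0;b[240:]=0;b[:,:295]=0;b[:,345:]=0
q=P[b];q=q[np.isfinite(q[:,2])&(q[:,2]>56)];print(len(q),np.median(q,0),cv2.minAreaRect(q[:,:2].astype(np.float32)),q[:,2].std())
E
```

```text
190 [[566.0, -56.0, 161.0], [567.0, -53.0, 159.0], [567.0, -50.0, 157.0], [568.0, -48.0, 157.0]]
191 [[566.0, -55.0, 157.0], [565.0, -50.0, 153.0], [568.0, -52.0, 156.0], [567.0, -47.0, 152.0]]
192 [[566.0, -55.0, 155.0], [566.0, -51.0, 151.0], [568.0, -50.0, 152.0], [568.0, -48.0, 151.0]]
193 [[565.0, -54.0, 151.0], [565.0, -50.0, 147.0], [568.0, -51.0, 150.0], [568.0, -48.0, 148.0]]
194 [[566.0, -55.0, 149.0], [565.0, -51.0, 145.0], [567.0, -49.0, 145.0], [567.0, -46.0, 143.0]]
195 [[563.0, -51.0, 141.0], [566.0, -51.0, 143.0], [568.0, -51.0, 144.0], [568.0, -48.0, 142.0]]
196 [[564.0, -52.0, 139.0], [566.0, -51.0, 140.0], [568.0, -51.0, 141.0], [568.0, -47.0, 138.0]]
197 [[564.0, -52.0, 137.0], [567.0, -52.0, 138.0], [567.0, -49.0, 136.0], [569.0, -49.0, 137.0]]
198 [[559.0, -46.0, 125.0], [561.0, -44.0, 125.0], [562.0, -42.0, 125.0], [564.0, -41.0, 125.0]]
199 [[559.0, -45.0, 122.0], [561.0, -44.0, 122.0], [563.0, -43.0, 122.0], [564.0, -41.0, 121.0]]
200 [[559.0, -45.0, 119.0], [561.0, -44.0, 119.0], [563.0, -44.0, 121.0], [564.0, -41.0, 119.0]]
201 [[558.0, -44.0, 114.0], [561.
[... 640 characters left out ...]
208 [[559.0, -45.0, 93.0], [561.0, -43.0, 93.0], [562.0, -42.0, 93.0], [564.0, -40.0, 92.0]]
209 [[558.0, -44.0, 88.0], [562.0, -44.0, 91.0], [563.0, -42.0, 90.0], [549.0, -20.0, 63.0]]
210 [[547.0, -28.0, 64.0], [549.0, -27.0, 65.0], [550.0, -25.0, 63.0], [553.0, -24.0, 65.0]]
211 [[549.0, -31.0, 64.0], [551.0, -29.0, 65.0], [552.0, -28.0, 64.0], [554.0, -26.0, 64.0]]
212 [[550.0, -32.0, 62.0], [551.0, -30.0, 61.0], [554.0, -29.0, 63.0], [554.0, -26.0, 61.0]]
213 [[553.0, -35.0, 64.0], [553.0, -32.0, 62.0], [555.0, -32.0, 63.0], [556.0, -29.0, 61.0]]
301 [564.4 -37.   63.5] ((560.798095703125, -36.758670806884766), (33.38128662109375, 73.85670471191406), 87.22490692138672) 1.143736678922063
```

Call:
drive_tool --steps '[{"delta_pos": [1.7,2.1,-5],"yaw": 0,"hand": 10},{"delta_pos": [0,0,-8],"yaw": 0,"hand": 10},{"delta_pos": [0,0,-4],"yaw": 0,"hand": 10},{"delta_pos": [0,0,0],"yaw": 0,"hand": 10}]'

```text
clock: 5.48
eef_pos: [559.9, -36.7, 143.4]
eef_rot: [3.141, -0.002, 3.089]
wrist_force: [0.3, 1.4, -0.8]
finger_gap: 24.9
```

```bash
python3 - <<'E'
from h import *
np.set_printoptions(precision=1,suppress=True)
s=shot('scene','scene5.png');f=s['frame']
cv2.imwrite('pics/c5.png',cv2.resize(f[190:240,295:345][...,::-1],(600,600),interpolation=cv2.INTER_CUBIC))
x=manip.read_state();print(x['eef_pos'],x['wrist_force'])
P=cloud(s)
for r in range(205,220): print(r,P[r,319:325].round(0).tolist())
E
```

```text
[560.1 -36.7 144.1] [ 0.9  0.4 -0.5]
205 [[556.0, -40.0, 97.0], [560.0, -43.0, 102.0], [563.0, -42.0, 103.0], [563.0, -40.0, 101.0], [565.0, -38.0, 101.0], [565.0, -35.0, 99.0]]
206 [[556.0, -41.0, 94.0], [560.0, -43.0, 99.0], [562.0, -41.0, 98.0], [564.0, -41.0, 100.0], [565.0, -38.0, 98.0], [565.0, -34.0, 94.0]]
207 [[557.0, -42.0, 93.0], [561.0, -43.0, 96.0], [562.0, -42.0, 96.0], [563.0, -39.0, 95.0], [565.0, -38.0, 95.0], [565.0, -34.0, 91.0]]
208 [[558.0, -43.0, 91.0], [560.0, -42.0, 92.0], [563.0, -43.0, 94.0], [564.0, -41.0, 93.0], [565.0, -38.0, 92.0], [565.0, -34.0, 89.0]]
209 [[556.0, -41.0, 84.0], [560.0, -42.0, 88.0], [564.0, -44.0, 93.0], [565.0, -41.0, 91.0], [566.0, -39.0, 89.0], [564.0, -32.0, 82.0]]
210 [[557.0, -41.0, 82.0], [560.0, -42.0, 86.0], [562.0, -41.0, 86.0], [564.0, -40.0, 85.0], [565.0, -37.0, 85.0], [555.0, -20.0, 62.0]]
211 [[558.0, -43.0, 82.0], [561.0, -43.0, 83.0], [562.0, -41.0, 82.0], [564.0, -40.0, 83.0], [566.0, -39.0, 83.0], [556.0, -22.0, 62.0]]
212 [[558.0, -43.0, 77.0], [560.0, -42.0, 78.0], [562.0, -41.0, 79.0], [565.0, -40.0, 80.0], [564.0
[... 296 characters left out ...]
, -29.0, 62.0]]
215 [[551.0, -33.0, 54.0], [552.0, -30.0, 52.0], [554.0, -30.0, 53.0], [556.0, -28.0, 54.0], [558.0, -27.0, 53.0], [563.0, -30.0, 60.0]]
216 [[557.0, -41.0, 62.0], [553.0, -32.0, 52.0], [555.0, -30.0, 51.0], [556.0, -28.0, 50.0], [558.0, -27.0, 50.0], [560.0, -27.0, 52.0]]
217 [[559.0, -44.0, 63.0], [562.0, -44.0, 65.0], [564.0, -43.0, 65.0], [564.0, -40.0, 63.0], [566.0, -39.0, 63.0], [569.0, -38.0, 64.0]]
218 [[561.0, -47.0, 63.0], [564.0, -46.0, 65.0], [564.0, -43.0, 62.0], [566.0, -42.0, 62.0], [568.0, -40.0, 62.0], [570.0, -40.0, 63.0]]
219 [[563.0, -49.0, 63.0], [565.0, -48.0, 64.0], [566.0, -46.0, 63.0], [569.0, -46.0, 65.0], [570.0, -43.0, 63.0], [572.0, -42.0, 64.0]]
```

View pics/c5.png

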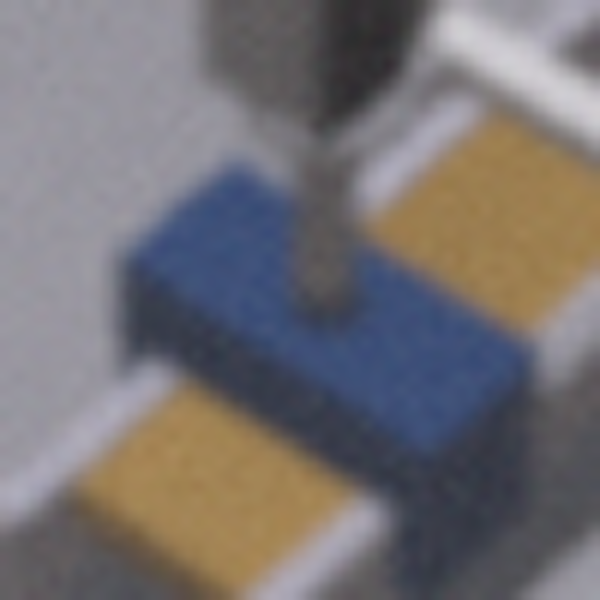

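Tip at crop (325,308) sits over the bore mouth, about 0.5 px left of the bore centre (331,307). I'll shift by about 1 mm and lower it gently.

Call:
drive_tool --steps '[{"delta_pos": [0.8,0.6,-2],"yaw": 0,"hand": 10},{"delta_pos": [0,0,-2],"yaw": 0,"hand": 10},{"delta_pos": [0,0,-2],"yaw": 0,"hand": 10}]'

```text
clock: 5.78
eef_pos: [561.4, -35.9, 138.8]
eef_rot: [-3.142, 0.0, 3.09]
wrist_force: [0.8, -0.8, -0.5]
finger_gap: 25.1
```

Call:
drive_tool --steps '[{"delta_pos": [0,0,-2],"yaw": 0,"hand": 10},{"delta_pos": [0,0,-1],"yaw": 0,"hand": 10}]'

```text
clock: 5.95
eef_pos: [561.2, -35.8, 135.6]
eef_rot: [3.141, -0.0, 3.09]
wrist_force: [-0.2, 0.9, 2.2]
finger_gap: 24.9
```

Call:
drive_tool --steps '[{"delta_pos": [0,0,-1],"yaw": 0,"hand": 10},{"delta_pos": [0,0,0],"yaw": 0,"hand": 10}]'

```text
clock: 6.12
eef_pos: [561.2, -35.8, 135.0]
eef_rot: [3.141, -0.0, 3.09]
wrist_force: [-1.8, 1.7, 1.6]
finger_gap: 24.5
```

```bash
python3 - <<'E'
from h import *
np.set_printoptions(precision=1,suppress=True)
s=shot('scene','scene6.png');f=s['frame']
cv2.imwrite('pics/c6.png',cv2.resize(f[190:240,295:345][...,::-1],(600,600),interpolation=cv2.INTER_CUBIC))
x=manip.read_state();print(x['eef_pos'],x['wrist_force'],x['moment'])
E
```

```text
[561.2 -35.8 135. ] [-2.1  2.4  1.7] [ 0.4  0.5 -0. ]
```

View pics/c6.png

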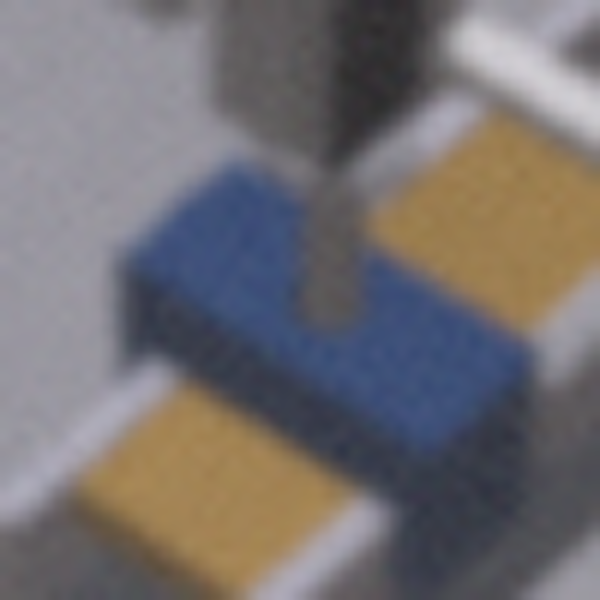

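The pin has entered the bore. A light side force of (-2,+2.4) N says to shift -x/+y.

Call:
drive_tool --steps '[{"delta_pos": [-0.7,0.7,0],"yaw": 0,"hand": 10},{"delta_pos": [0,0,-1.5],"yaw": 0,"hand": 10},{"delta_pos": [0,0,-1.5],"yaw": 0,"hand": 10}]'

```text
clock: 6.42
eef_pos: [560.6, -35.2, 131.7]
eef_rot: [-3.142, 0.0, 3.09]
wrist_force: [0.9, -0.8, -1.7]
finger_gap: 24.7
```

Call:
drive_tool --steps '[{"delta_pos": [0,0,-1],"yaw": 0,"hand": 10},{"delta_pos": [0,0,0],"yaw": 0,"hand": 10}]'

```text
clock: 6.58
eef_pos: [560.5, -35.2, 130.5]
eef_rot: [-3.142, -0.0, 3.09]
wrist_force: [-1.2, 0.1, -1.1]
finger_gap: 24.9
```

Call:
drive_tool --steps '[{"delta_pos": [0,0,-2.5],"yaw": 0,"hand": 10},{"delta_pos": [0,0,-2.5],"yaw": 0,"hand": 10},{"delta_pos": [0,0,-2.5],"yaw": 0,"hand": 10},{"delta_pos": [0,0,0],"yaw": 0,"hand": 10}]'

```text
clock: 6.92
eef_pos: [560.4, -35.2, 122.7]
eef_rot: [3.142, -0.001, 3.09]
wrist_force: [-0.9, -0.3, -0.7]
finger_gap: 24.7
```

Call:
drive_tool --steps '[{"delta_pos": [0,0,-2.5],"yaw": 0,"hand": 10},{"delta_pos": [0,0,-2.5],"yaw": 0,"hand": 10},{"delta_pos": [0,0,0],"yaw": 0,"hand": 10}]'

```text
clock: 7.17
eef_pos: [560.4, -35.2, 117.8]
eef_rot: [3.142, -0.001, 3.09]
wrist_force: [0.5, -0.2, -0.6]
finger_gap: 24.7
```

Call:
drive_tool --steps '[{"delta_pos": [0,0,-1.5],"yaw": 0,"hand": 10},{"delta_pos": [0,0,-1.5],"yaw": 0,"hand": 10},{"delta_pos": [0,0,0],"yaw": 0,"hand": 10}]'

```text
clock: 7.42
eef_pos: [560.5, -35.2, 115.1]
eef_rot: [-3.142, -0.0, 3.09]
wrist_force: [-0.3, 0.8, -1.3]
finger_gap: 24.9
```

Call:
drive_tool --steps '[{"delta_pos": [0,0,-0.7],"yaw": 0,"hand": 10},{"delta_pos": [0,0,0],"yaw": 0,"hand": 10}]'

```text
clock: 7.58
eef_pos: [560.6, -35.2, 114.6]
eef_rot: [3.142, -0.0, 3.09]
wrist_force: [-0.6, -0.0, -2.2]
finger_gap: 24.7
```

Call:
drive_tool --steps '[{"delta_pos": [0,0,-0.7],"yaw": 0,"hand": 10},{"delta_pos": [0,0,0],"yaw": 0,"hand": 10}]'

```text
clock: 7.75
eef_pos: [560.6, -35.2, 113.9]
eef_rot: [3.142, -0.0, 3.09]
wrist_force: [0.4, 0.5, -1.7]
finger_gap: 25.0
```

Call:
drive_tool --steps '[{"delta_pos": [0,0,-0.5],"yaw": 0,"hand": 10},{"delta_pos": [0,0,0],"yaw": 0,"hand": 10}]'

```text
clock: 7.92
eef_pos: [560.6, -35.2, 113.4]
eef_rot: [-3.142, 0.0, 3.09]
wrist_force: [1.0, -0.3, -2.0]
finger_gap: 24.7
```

Call:
drive_tool --steps '[{"delta_pos": [0,0,-0.4],"yaw": 0,"hand": 10},{"delta_pos": [0,0,0],"yaw": 0,"hand": 10}]'

```text
clock: 8.08
eef_pos: [560.7, -35.2, 113.4]
eef_rot: [-3.142, 0.0, 3.09]
wrist_force: [-1.6, 0.4, 2.7]
finger_gap: 24.7
```

Contact came at TCP z = 113.4, as predicted. Now I'll draw towards the mould.

Call:
drive_tool --steps '[{"delta_pos": [0.05,2,0],"yaw": 0,"hand": 10},{"delta_pos": [0.05,2,0],"yaw": 0,"hand": 10},{"delta_pos": [0.05,2,0],"yaw": 0,"hand": 10},{"delta_pos": [0,0,0],"yaw": 0,"hand": 10}]'

```text
clock: 8.42
eef_pos: [560.9, -29.1, 113.3]
eef_rot: [-3.141, 0.0, 3.09]
wrist_force: [-1.9, -3.9, 4.5]
finger_gap: 24.6
```

Call:
drive_tool --steps '[{"delta_pos": [0.05,2,0],"yaw": 0,"hand": 10},{"delta_pos": [0.05,2,0],"yaw": 0,"hand": 10},{"delta_pos": [0.05,2,0],"yaw": 0,"hand": 10},{"delta_pos": [0.05,2,0],"yaw": 0,"hand": 10},{"delta_pos": [0,0,0],"yaw": 0,"hand": 10}]'

```text
clock: 8.83
eef_pos: [561.1, -21.1, 113.3]
eef_rot: [-3.141, 0.001, 3.09]
wrist_force: [-1.4, -4.0, 5.3]
finger_gap: 24.9
```

Call:
drive_tool --steps '[{"delta_pos": [0,2,0.1],"yaw": 0,"hand": 10},{"delta_pos": [0,2,0],"yaw": 0,"hand": 10},{"delta_pos": [0,2,0],"yaw": 0,"hand": 10},{"delta_pos": [0,1,0],"yaw": 0,"hand": 10},{"delta_pos": [0,0,0],"yaw": 0,"hand": 10}]'

```text
clock: 9.25
eef_pos: [561.0, -14.0, 113.2]
eef_rot: [3.141, 0.0, 3.09]
wrist_force: [-0.5, -2.2, 3.6]
finger_gap: 24.6
```

Call:
drive_tool --steps '[{"delta_pos": [0,1,0],"yaw": 0,"hand": 10},{"delta_pos": [0,1,0],"yaw": 0,"hand": 10},{"delta_pos": [0,0,0],"yaw": 0,"hand": 10}]'

```text
clock: 9.5
eef_pos: [560.8, -11.8, 112.9]
eef_rot: [3.141, -0.001, 3.09]
wrist_force: [-0.4, -1.1, 0.5]
finger_gap: 24.7
```

Call:
drive_tool --steps '[{"delta_pos": [0,1,0],"yaw": 0,"hand": 10},{"delta_pos": [0,0,0],"yaw": 0,"hand": 10}]'

```text
clock: 9.67
eef_pos: [560.8, -10.9, 112.9]
eef_rot: [3.141, -0.001, 3.09]
wrist_force: [-0.2, -0.1, -1.2]
finger_gap: 24.7
```

Call:
drive_tool --steps '[{"delta_pos": [0,1,0],"yaw": 0,"hand": 10},{"delta_pos": [0,0,0],"yaw": 0,"hand": 10}]'

```text
clock: 9.83
eef_pos: [560.8, -10.0, 112.9]
eef_rot: [3.141, -0.001, 3.09]
wrist_force: [0.5, -0.4, -1.6]
finger_gap: 24.5
```

Call:
drive_tool --steps '[{"delta_pos": [0,0,-1],"yaw": 0,"hand": 10},{"delta_pos": [0,0,0],"yaw": 0,"hand": 10}]'

```text
clock: 10.0
eef_pos: [560.9, -10.0, 112.0]
eef_rot: [3.141, -0.0, 3.09]
wrist_force: [-0.1, -0.3, -1.2]
finger_gap: 24.6
```

The tip is dropping in: z is below the strip contact level and there is no force. I'll continue down gently, watching the side force.

Call:
drive_tool --steps '[{"delta_pos": [0,0.5,-1],"yaw": 0,"hand": 10},{"delta_pos": [0,0.3,-1],"yaw": 0,"hand": 10},{"delta_pos": [0,0,0],"yaw": 0,"hand": 10}]'

```text
clock: 10.25
eef_pos: [560.9, -9.4, 110.0]
eef_rot: [-3.142, -0.0, 3.09]
wrist_force: [-0.5, -1.0, -2.6]
finger_gap: 24.6
```

Call:
drive_tool --steps '[{"delta_pos": [0,0,-1],"yaw": 0,"hand": 10},{"delta_pos": [0,0,0],"yaw": 0,"hand": 10}]'

```text
clock: 10.42
eef_pos: [560.9, -9.4, 109.0]
eef_rot: [3.142, -0.0, 3.09]
wrist_force: [-0.6, -0.6, -1.7]
finger_gap: 24.7
```

Call:
drive_tool --steps '[{"delta_pos": [0,0,-1],"yaw": 0,"hand": 10},{"delta_pos": [0,0,0],"yaw": 0,"hand": 10}]'

```text
clock: 10.58
eef_pos: [561.0, -9.4, 108.1]
eef_rot: [3.142, -0.0, 3.09]
wrist_force: [-0.0, -2.1, -0.8]
finger_gap: 24.7
```

Call:
drive_tool --steps '[{"delta_pos": [0,-0.2,-1.5],"yaw": 0,"hand": 10},{"delta_pos": [0,0,-1.5],"yaw": 0,"hand": 10},{"delta_pos": [0,0,0],"yaw": 0,"hand": 10}]'

```text
clock: 10.83
eef_pos: [560.9, -9.5, 104.8]
eef_rot: [3.141, -0.0, 3.09]
wrist_force: [-0.1, 0.5, -2.6]
finger_gap: 24.7
```

Call:
drive_tool --steps '[{"delta_pos": [0,0,-2],"yaw": 0,"hand": 10},{"delta_pos": [0,0,-2],"yaw": 0,"hand": 10},{"delta_pos": [0,0,0],"yaw": 0,"hand": 10}]'

```text
clock: 11.08
eef_pos: [560.8, -9.5, 100.7]
eef_rot: [3.141, -0.0, 3.09]
wrist_force: [-0.2, 1.3, -1.8]
finger_gap: 24.7
```

Call:
drive_tool --steps '[{"delta_pos": [0,0,-2],"yaw": 0,"hand": 10},{"delta_pos": [0,0,-2],"yaw": 0,"hand": 10},{"delta_pos": [0,0,0],"yaw": 0,"hand": 10}]'

```text
clock: 11.33
eef_pos: [560.9, -9.5, 96.7]
eef_rot: [3.141, -0.0, 3.09]
wrist_force: [-0.3, 0.9, -2.4]
finger_gap: 24.8
```

Collar contact is expected near TCP z = 89.4 to 89.8.

Call:
drive_tool --steps '[{"delta_pos": [0,0,-2],"yaw": 0,"hand": 10},{"delta_pos": [0,0,-2],"yaw": 0,"hand": 10},{"delta_pos": [0,0,0],"yaw": 0,"hand": 10}]'

```text
clock: 11.58
eef_pos: [560.9, -9.5, 92.7]
eef_rot: [3.141, -0.0, 3.09]
wrist_force: [-1.5, 2.4, -2.9]
finger_gap: 24.6
```

Call:
drive_tool --steps '[{"delta_pos": [0,0,-1.2],"yaw": 0,"hand": 10},{"delta_pos": [0,0,-1.2],"yaw": 0,"hand": 10},{"delta_pos": [0,0,0],"yaw": 0,"hand": 10}]'

```text
clock: 11.83
eef_pos: [560.9, -9.5, 90.6]
eef_rot: [3.141, -0.0, 3.09]
wrist_force: [-1.5, 1.7, -2.0]
finger_gap: 24.7
```

Call:
drive_tool --steps '[{"delta_pos": [0,0,-0.6],"yaw": 0,"hand": 10},{"delta_pos": [0,0,0],"yaw": 0,"hand": 10}]'

```text
clock: 12.0
eef_pos: [561.0, -9.5, 90.1]
eef_rot: [3.141, -0.0, 3.09]
wrist_force: [-0.7, 1.5, 0.2]
finger_gap: 24.8
```

Call:
drive_tool --steps '[{"delta_pos": [0,0,-0.5],"yaw": 0,"hand": 10},{"delta_pos": [0,0,0],"yaw": 0,"hand": 10}]'

```text
clock: 12.17
eef_pos: [561.0, -9.5, 89.7]
eef_rot: [3.141, 0.0, 3.09]
wrist_force: [-2.4, 2.7, 0.6]
finger_gap: 24.7
```

Call:
drive_tool --steps '[{"delta_pos": [0,0,-0.3],"yaw": 0,"hand": 10},{"delta_pos": [0,0,0],"yaw": 0,"hand": 10}]'

```text
clock: 12.33
eef_pos: [561.0, -9.6, 89.4]
eef_rot: [3.142, 0.0, 3.09]
wrist_force: [-0.8, 2.1, 1.9]
finger_gap: 24.7
```

Call:
drive_tool --steps '[{"delta_pos": [-0.1,0.3,-0.5],"yaw": 0,"hand": 10},{"delta_pos": [0,0,0],"yaw": 0,"hand": 10},{"delta_pos": [0,0,0],"yaw": 0,"hand": 10}]'

```text
clock: 12.58
eef_pos: [561.0, -9.5, 89.4]
eef_rot: [-3.141, 0.001, 3.09]
wrist_force: [-3.1, 1.4, 6.6]
finger_gap: 24.4
```

```bash
python3 - <<'E'
from h import *
np.set_printoptions(precision=1,suppress=True)
s=shot('scene','scene7.png');f=s['frame']
cv2.imwrite('pics/c7.png',cv2.resize(f[175:225,305:355][...,::-1],(600,600),interpolation=cv2.INTER_CUBIC))
x=manip.read_state();print(x['eef_pos'],x['wrist_force'],x['moment'])
E
```

```text
[561.   -9.5  89.4] [-3.5  0.7  5.7] [0.3 0.7 0. ]
```

View pics/c7.png

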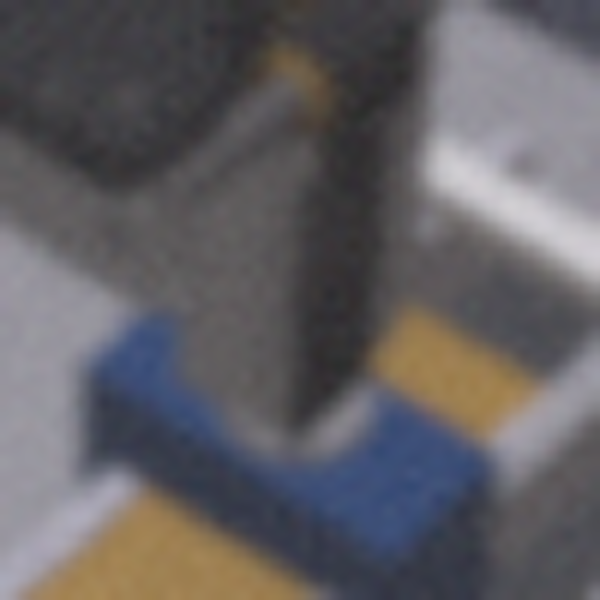

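The collar sits flush on the carriage at crop (300,440). TCP z is 89.4, the same as in the parking block, and contact is about 7 N. I'll ease the side load, then release.

Call:
drive_tool --steps '[{"delta_pos": [-0.5,0,0],"yaw": 0,"hand": 10},{"delta_pos": [0,0,0],"yaw": 0,"hand": 10}]'

```text
clock: 12.8
eef_pos: [560.9, -9.5, 89.4]
eef_rot: [-3.141, 0.002, 3.09]
wrist_force: [0.1, 2.0, 5.7]
finger_gap: 24.5
```

Call:
drive_tool --steps '[{"delta_pos": [0,0,0],"yaw": 0,"hand": 30},{"delta_pos": [0,0,0],"yaw": 0,"hand": 45},{"delta_pos": [0,0,0],"yaw": 0,"hand": 60},{"delta_pos": [0,0,0],"yaw": 0,"hand": 60},{"delta_pos": [0,0,0],"yaw": 0,"hand": 60}]'

```text
clock: 13.22
eef_pos: [560.2, -9.5, 88.6]
eef_rot: [-3.141, -0.001, 3.09]
wrist_force: [-0.4, -0.1, 0.6]
finger_gap: 53.5
```

Call:
drive_tool --steps '[{"delta_pos": [0,0,5],"yaw": 0,"hand": 60},{"delta_pos": [0,0,15],"yaw": 0,"hand": 60},{"delta_pos": [0,0,30],"yaw": 0,"hand": 60},{"delta_pos": [0,0,35],"yaw": 0,"hand": 60},{"delta_pos": [0,0,35],"yaw": 0,"hand": 60}]'

```text
clock: 13.63
eef_pos: [559.9, -9.4, 210.4]
eef_rot: [-3.141, -0.001, 3.09]
wrist_force: [0.2, 0.3, -0.1]
finger_gap: 59.9
```

Call:
drive_tool --steps '[{"delta_pos": [-30,0,0],"yaw": 0,"hand": 60},{"delta_pos": [-35,0,0],"yaw": 0,"hand": 60},{"delta_pos": [-35,0,0],"yaw": 0,"hand": 60},{"delta_pos": [-35,0,0],"yaw": 0,"hand": 60},{"delta_pos": [-30,0,0],"yaw": 0,"hand": 60}]'

```text
clock: 14.05
eef_pos: [393.3, -9.3, 208.9]
eef_rot: [-3.141, -0.0, 3.09]
wrist_force: [0.6, 0.1, -0.2]
finger_gap: 59.9
```

```bash
python3 - <<'E'
from h import *
np.set_printoptions(precision=1,suppress=True)
s=shot('scene','scene8.png');t=shot('top','top8.png')
z=lambda a:cv2.resize(a[...,::-1],(400,400),interpolation=cv2.INTER_CUBIC)
cv2.imwrite('pics/c8.png',np.hstack([z(s['frame'][170:230,300:360]),z(t['frame'][160:250,265:355])]))
x=manip.read_state();print(x['eef_pos'],x['wrist_force'])
for n,c in(('s',s),('t',t)):
    P=cloud(c);f=c['frame'].astype(int);d=(f.max(-1)<75)&(abs(P[...,0]-561)<25)&(abs(P[...,1]+9)<25)&(P[...,2]>100)&(P[...,2]<118)
    q=P[d];print(n,len(q),q.mean(0),np.percentile(q[:,2],[50,90]))
E
```

```text
[392.6  -9.3 209.4] [ 0.9 -0.7 -0.1]
s 82 [564.3 -13.8 107.3] [108.9 110.4]
t 81 [560.6  -8.7 107.5] [107.7 109.4]
```

View pics/c8.png

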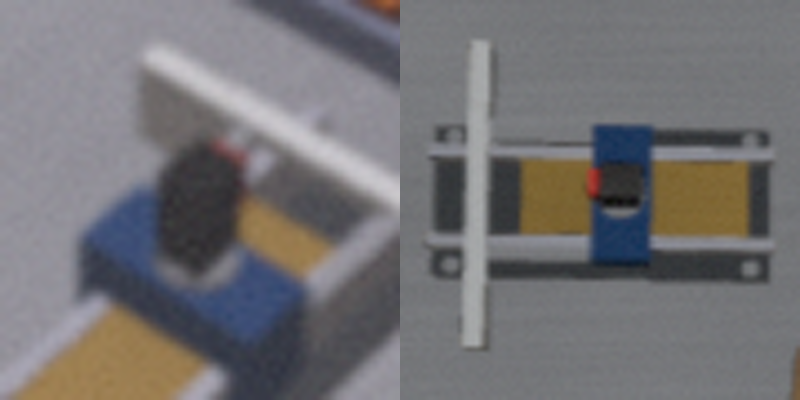

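View pics/scene8.png

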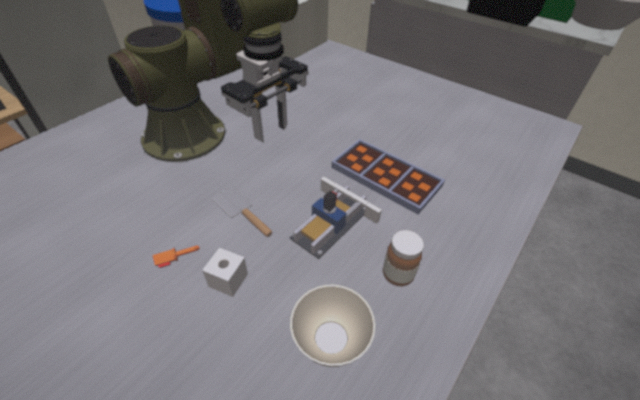

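Released. The pin stands upright with its collar on the carriage at top-crop (620,190), and the red button has sprung out at (593,183). The mould, bowl, jar and spatula are at the same pixels as at the start.

```bash
python3 - <<'E'
from h import *
s=manip.read_state();print(s['clock'],abs(s['qd']).max(),s['wrist_force']); print(manip.sign_off())
E
```

```text
14.15 0.10433181441968593 [ 0.85150607 -0.7246636  -0.12542677]
the job is handed in; nothing more can be done
None
```

The pin is in the carriage bore and the index hole with its collar flush, its button sprung out and the gripper clear. I handed the job in at 14.15 s; no verdict was reported.

**What I did**
- I gripped the pin across the button; the finger gap of 24.6 mm showed the button fully in. I lifted it out of the block and lowered it into the bore, with about 3 N of side force at most.
- The tip touched the strip at TCP z 113.4 mm, about 4 N. I drew the carriage roughly 25 mm towards the mould with about 4 N of drag until the tip dropped in.
- I pushed the pin home with about 7 N. It stopped at TCP z 89.4 mm, the same height as when its collar rested on the parking block, then I let go and backed away.

**Last checks**
- **Pin:** the handle top reads about 107.5 mm, against 108 mm expected when flush. The pin looks upright and the red button is visibly out.
- **Carriage:** it moved about 25 mm, judged from the camera and TCP positions. Its joint value was not read directly.
- **Other items:** mould, bowl, jar and spatula look to be where they started; I judged this by eye from the images.
- **Disagreements:** above the bore, the camera and TCP estimates of the pin's place differed by 2–3 mm. I settled this with a close view and the side force. The scene depth also reads about 1–2 mm high and towards the camera.

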